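Open the cheese keeper that holds the wedge

ROBOT

A 7-joint arm with a two-finger parallel gripper is mounted at the origin on a cart in front of the work surface, level with it; the furniture and walls round the work are solid. World frame = base frame: x ahead of the robot, y to its left, z up, the work surface at z = 0. Lengths are in mm, angles in rad, forces in N, time in s.
With the tool pointing down it reaches from about 400 to 875 mm from the base axis. Payload 4.4 kg.
Tool frame: the origin (TCP) lies at the very end of the fingers, on their centre line; the grasp point (between the pads) lies 19 mm behind it (ctrl.grip_depth is the distance from the TCP to the grasp point, in mm); z points along the fingers, x is the direction in which the jaws open and shut, and the axes are right-handed (so a half turn about z gives the same grasp; the last joint's range is limited). The gripper opens to 85 mm and grips with 20 to 120 N. Pads are 22 mm wide; open, the fingers measure 114 mm over their backs; the gripper's body (76 mm by 85 mm) begins 54 mm behind the grasp point. The pads swing forward as they close: fully open they stand 13 mm farther back than shut.
Start: joints at [1.238, 0.628, 0.038, 1.517, -0.027, 0.996, -0.02], TCP at [171.398, -627.009, 208.013] pointing down, gripper open.
Joint ranges: [-3.06, 3.06], [-0.37, 2.12], [-1.25, 1.32], [0.18, 2.47], [-1.1, 4.24], [0.23, 1.98], [-2.94, 2.94]. Speed limits (rad/s): [2.57, 2.57, 3.14, 3.14, 3.14, 3.14, 3.14].

INTERFACE

Orientations are given as [roll, pitch, yaw] about the fixed x, y, z axes, in that order (R = Rz(yaw) Ry(pitch) Rx(roll)).
In Python, from cell import ctrl gives the robot as it stands.
- The arm moves only by the shell command python3 -m creep 'ROWS'. ROWS is JSON, a list of rows, each an object with "hand": the opening, from 0 (shut) to 1 (fully open); "travel": the shift along the tool's x, y, z in cm, a list of three; "angular": the turn, a rotation vector about the tool's x, y, z in degrees, a list of three. In form: [{"hand": hand, "travel": [tx, ty, tz], "angular": [rx, ry, rz]}, ...]. A call has 1 to 20 rows; each row is the pose to reach, as a shift and turn from the pose measured when the call began, along the tool's axes at that moment; what a row does not reach only later rows make up. A row lasts 1/10 s, in which the tool goes at most 50 mm and 8.59 degrees, less where a joint would pass 70% of its speed; a pose out of reach is approached as far as the arm can. A call with a gripper value outside its range is refused whole. The fingers move at their own pace and stop on an object; the grip force is fixed at half the most. Time passes only in rows, so rows that repeat a pose let the fingers close. It gives the time, the measured TCP pose, the force and the opening at its end, in the units of the state.
- ctrl.read_state(): the state, without advancing time (a new reading comes with each control period).
- ctrl.get_image(name): name is "side" or "top"; returns a dict with "frame" (480x640x3 uint8, red, green, blue), "fx", "fy", "cx", "cy" (pixels), "D" ([k1, k2, p1, p2, k3] as OpenCV has them; the pictures are not rectified), "origin" and "orientation" of the camera in the world. Camera axes: x right, y down, z forward; pixel columns grow to the right and rows downward; lengths in mm; the calibration is good to about 2 mm. A picture is of the moment at which its call begins. There is no depth.
- ctrl.finish_job(): hands the job in, once; it reports no verdict.
Trained networks look in the newest picture that a camera, given by its name, has taken for a name from the list of things; names that differ only in an ending like _2 or _b are one class to them, and where a whole thing is asked for, a point or a joint stands for the part that bears it (a point fixed in the world has none). Each returns a list of dicts, best first, with "confidence" (0 to 1); they miss things now and then, are a little off and sometimes report something else, mostly with a low value. They report only what shows in the picture. A call takes as long as a camera call.
- ctrl.regions_of(camera, thing): "region" (480x640 bool, what is visible of it).
- ctrl.spot_point(camera, thing): "at" ([x, y, z] in mm, in world coordinates, good to about 4 mm: a listed point, or the origin of a listed thing).
The state is a dict: "clock": time; "qpos": joint angles; "qd": joint speeds; "tau": joint torques, N m; "eef_pos": TCP position; "tool_rot": TCP orientation; "force": force on the tool from outside, world axes, zero at the start; "torque": the same for the moment, N m; "width": finger opening in mm.
Only numpy, scipy, OpenCV 4.12 (cv2) and the standard library are available. Lean on these libraries where they do the work, as an engineer would, in place of code of your own. Each camera call takes 0.05 s, during which the arm holds its last target. There are 200 camera calls.

TASK

Two clear cheese keepers with sliding covers stand on the counter; open the one that has the cut wedge of cheese in it, for serving. Take its cover by the wooden bar handle, lift it over the two little stop bumps behind it, slide it all the way to the rear, set it down behind the bumps and let go. Leave the other keeper, with the round cheese ball, shut.

Things in the scene. Friction and masses are not known exactly. Their poses are not given: they have to be found in the camera images.
- wedge_keeper: The keeper to open: fixed clear box on a wooden board, 250 mm long (x), 124 wide (y), aluminium top rails 90 mm above the counter, a cut wedge of cheese (70x80x55 mm) on slate in its front half. Origin: centre of its underside. +x points along the long side to the rear, the way the cover opens; z is up. The cover (96 mm long, 127 wide, 4 thick, 0.3 kg) lies on the rails over the front half.
- wedge_slide (a joint): Travel of that cover to the rear in m: 0 shut, 0.125 hard stop; takes 1 to 2 N. 3 mm behind the shut cover each rail has a fixed bump, 10 mm high, 8 long: the cover passes only if lifted over 10 mm (it rises 28 mm at most, never turns, and sinks by its weight). Past 0.107 the whole cover is behind the bumps and comes down onto the rails; before that it rests on the bumps.
- wedge_handle (a point): Grip point on that cover's handle: an upright wooden bar, 23 mm ahead of the cover's rear edge, 50 mm long across the keeper (its y), 14 thick (its x), 42 high. The point lies in the bar's middle, 16 mm below its top, 26 mm above the cover's upper face; cover shut: x = -45 mm, y = 0, z = 120 mm in the keeper's frame. Axes as the keeper's; it moves with the cover.
- ball_handle (a point): The same point on the handle of the other keeper, of the same make and size but with a round ball of cheese (76 mm across, tied top) in its front half; its cover must stay shut. Either keeper may stand on the left.

How it is judged:
By the outcome, as a careful person would: the job done as asked, in the order asked, and still so for the second after the job is handed in, with the robot touching nothing.
It also fails if it takes over 32 s, if anything falls off the work surface, if the arm or the gripper's body presses on something with over 40 N, if the wrist force passes 120 N, or if a joint passes its speed limit or range.

## Working session

There is one attempt and no reset: what is moved stays moved. The work goes in short steps, Python scripts to look and compute and a shell command to move; the robot and the scene stay as the last step left them, time stands still between calls to the robot, and variables do not carry over. Pictures are saved under pics/ and viewed, about 8 in all and at most 12, crops included, and the job is handed in when it is done.

```bash
mkdir -p pics; python3 - <<'E'
from cell import ctrl
import cv2, numpy as np
for c in ("side","top"):
    im=ctrl.get_image(c); cv2.imwrite(f"pics/{c}0.png",im["frame"][:,:,::-1])
    print(c,im["origin"],im["orientation"],im["fx"])
    for t in ("wedge_handle","ball_handle","wedge_keeper"):
        print(t,[(np.round(d["at"],1),round(d["confidence"],2)) for d in ctrl.spot_point(c,t)])
s=ctrl.read_state(); print(s["clock"],s["eef_pos"],s["tool_rot"],s["width"],s["force"])
E
```

```text
side [ 488.86932545 1103.15673917  537.5706648 ] [-1.99583528 -0.02263136 -3.1084417 ] 601.9442164666476
wedge_handle [(array([499.5, 221.9, 117.8]), 0.96)]
ball_handle [(array([496.6, -25.4, 116.8]), 0.8)]
wedge_keeper [(array([541.7, 234.5,  -4. ]), 0.87)]
top [374.30347409 126.12346929 931.40020184] [-2.98080784 -0.02574855 -1.54598976] 434.33831857817086
wedge_handle [(array([501.2, 219.3, 118.5]), 0.8)]
ball_handle [(array([496.5, -23.7, 119.6]), 0.86)]
wedge_keeper [(array([547.2, 232.3,   0.9]), 0.81), (array([493.7, -23.6, 120.7]), 0.48)]
0.4 [ 171.38175993 -626.93246188  207.88068828] [-3.14158579e+00  2.30761425e-04 -1.30397699e+00] 85.64590663332386 [-0.57919467  0.20450312 -0.38067358]
```

View pics/side0.png

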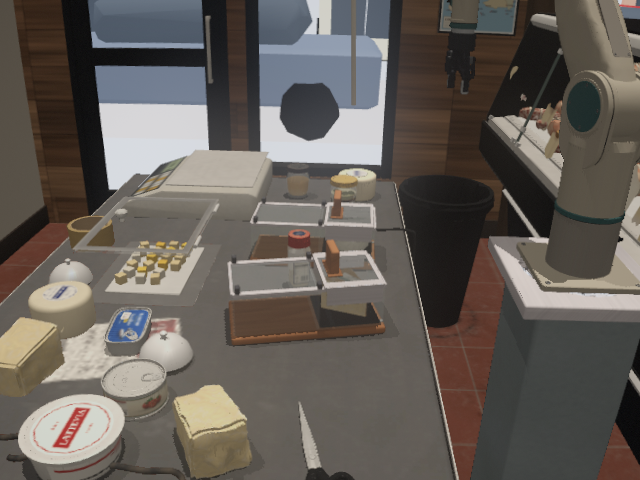

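View pics/top0.png

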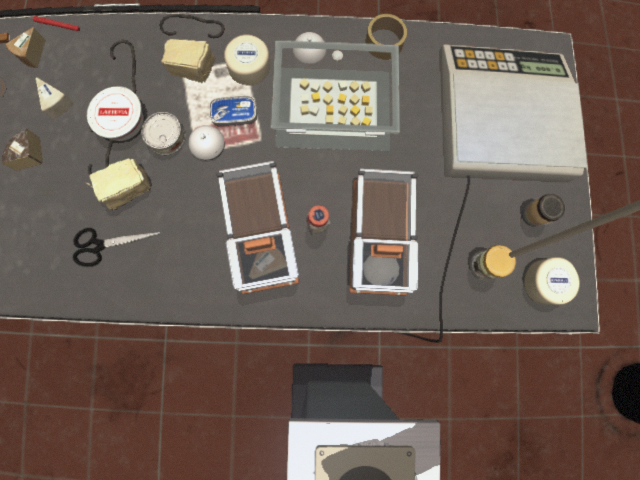

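Both networks and the pictures agree: the wedge keeper is the left one (top view about (262,260)), and the ball keeper is on the right (about (382,268)). A zoomed view will give me the yaw.

```bash
cat > h.py <<'E'
from cell import ctrl
import cv2, numpy as np
from scipy.spatial.transform import Rotation as R
def K(im): return np.array([[im["fx"],0,im["cx"]],[0,im["fy"],im["cy"]],[0,0,1.]])
def to_plane(im,uv,z):
    p=cv2.undistortPoints(np.array(uv,float).reshape(-1,1,2),K(im),np.array(im["D"]))[:,0]
    d=R.from_euler("xyz",im["orientation"]).apply(np.c_[p,np.ones(len(p))]); o=np.array(im["origin"])
    return o+d*((z-o[2])/d[:,2])[:,None]
def project(im,P):
    r=R.from_euler("xyz",im["orientation"]).inv(); 
    return cv2.projectPoints(np.array(P,float),r.as_rotvec(),-r.apply(im["origin"]),K(im),np.array(im["D"]))[0][:,0]
E
python3 - <<'E'
from h import *
im=ctrl.get_image("top"); f=im["frame"][:,:,::-1]
cv2.imwrite("pics/crop1.png",cv2.resize(f[150:310,200:360],None,fx=3.7,fy=3.7,interpolation=cv2.INTER_CUBIC))
g=ctrl.regions_of("top","wedge_keeper")
for d in g: 
    m=d["region"].astype(np.uint8); print(d["confidence"],m.sum(),cv2.minAreaRect(cv2.findNonZero(m)))
for d in ctrl.regions_of("top","wedge_handle"):
    m=d["region"].astype(np.uint8); print("h",d["confidence"],m.sum(),cv2.minAreaRect(cv2.findNonZero(m)))
E
```

```text
0.89 7847 ((256.78375244140625, 227.20269775390625), (125.92960357666016, 65.92398834228516), 80.53767395019531)
h 0.96 3140 ((261.72076416015625, 258.6773986816406), (50.24934387207031, 65.42243194580078), 79.3803482055664)
```

View pics/crop1.png

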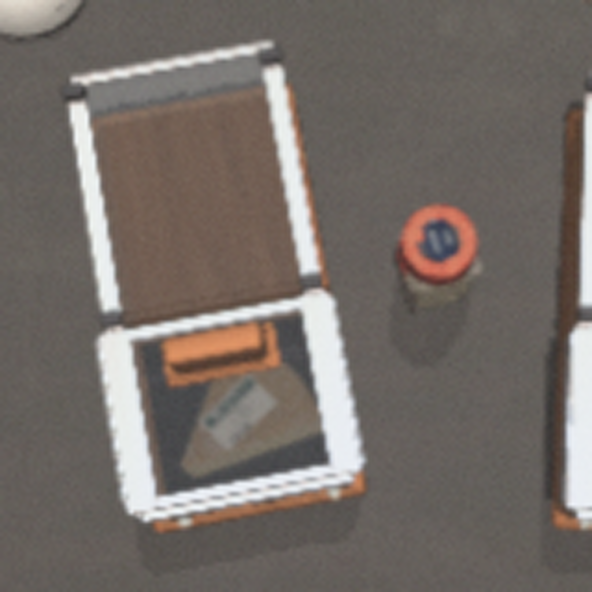

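The crop shows the wedge under the cover (crop about (250,425)), the handle bar at about (218,350), and the bumps at (112,318) and (311,282). A red-capped jar stands right of the keeper at (438,243).

```bash
python3 - <<'E'
from h import *
from scipy.optimize import least_squares
im=ctrl.get_image("top")
px=lambda a: np.array(a,float)/3.7+[200,150]-0.36
# cover top corners (z94): shut cover x -118..-22 ->, handle top bar centre z136
C=px([[98,335],[333,290],[362,478],[132,520]])
w=to_plane(im,C,94); print(w.round(1))
M=[[-22,63.5],[-22,-63.5],[-118,-63.5],[-118,63.5]]
def f(p):
    c,s=np.cos(p[2]),np.sin(p[2]); return np.ravel([[p[0]+c*x-s*y,p[1]+s*x+c*y] for x,y in M]-w[:,:2])
r=least_squares(f,[545,233,.2]); p=r.x; print(p.round(3),r.fun.round(1))
for a,b in (([70,100],[103,315]),([285,70],[320,280]),([98,335],[132,520]),([333,290],[362,478]),([98,335],[333,290])):
    q=to_plane(im,px([a,b]),92); d=q[0]-q[1]; print("yaw",np.arctan2(d[1],d[0]).round(3))
c,s=np.cos(p[2]),np.sin(p[2]); print("handle",p[0]-45*c,p[1]-45*s)
print("bar top", to_plane(im,px([[163,345],[270,322],[273,335]]),136).round(1))
print("jar",to_plane(im,px([[438,243]]),110),"glass",to_plane(im,[[275,42],[278,133],[398,130]],150).round())
E
```

```text
[[508.5 289.1  94. ]
 [536.2 165.9  94. ]
 [437.1 147.4  94. ]
 [411.9 265.9  94. ]]
[5.41834e+02 2.31917e+02 2.14000e-01] [-1.6  0.2 -2.4 -0.8  2.9 -2.5  1.2  3.1]
yaw 0.211
yaw 0.2
yaw 0.236
yaw 0.185
yaw 1.793
handle 497.85811291524726 222.37371803515722
bar top [[497.6 248.  136. ]
 [510.9 194.9 136. ]
 [504.3 193.2 136. ]]
jar [[559.81187862 111.22336085 110.        ]] glass [[906. 208. 150.]
 [710. 192. 150.]
 [725. -38. 150.]]
```

```bash
python3 - <<'E'
from h import *
S=ctrl.get_image("side"); T=ctrl.get_image("top")
def tri(a,b):
    A=[];B=[]
    for im,uv in ((S,a),(T,b)):
        o=np.array(im["origin"]); d=to_plane(im,[uv],-100)[0]-o; d/=np.linalg.norm(d); P=np.eye(3)-np.outer(d,d); A.append(P);B.append(P@o)
    x=np.linalg.lstsq(np.vstack(A),np.hstack(B),rcond=None)[0]; return x.round(), np.linalg.norm(np.vstack(A)@x-np.hstack(B)).round(1)
print("pole end",tri([352,105],[514,253])); print("jar cap",tri([298,235],[318,214]),"yellow jar",tri([344,181],[499,260]))
print("nadir",project(T,[[374,126,0.]]))
print("glass corners",tri([218,200],[398,130]),tri([130,197],[398,45]))
# what heights would a vertical line at the top-view rod have in the side view
for z in (100,200,300,400,500,600):
    w=to_plane(T,[[514,253]],z); print(z,w.round(),project(S,w).round())
v=cv2.resize(S["frame"][0:260,230:500,::-1],None,fx=2.2,fy=2.2); t=cv2.resize(T["frame"][170:310,430:640,::-1],None,fx=2.8,fy=2.8)
c=np.zeros((max(v.shape[0],1),594,3),np.uint8); cv2.imwrite("pics/c2.png",v); print(v.shape)
E
```

```text
pole end (array([ 472., -195.,  276.]), np.float64(0.4))
jar cap (array([564., 111., 101.]), np.float64(0.6)) yellow jar (array([ 484., -257.,   82.]), np.float64(2.2))
nadir [[307.625055   312.14679648]]
glass corners (array([743., -48., 104.]), np.float64(3.0)) (array([933., -51., 106.]), np.float64(9.2))
100 [[ 498. -282.  100.]] [[338. 171.]]
200 [[ 483. -233.  200.]] [[345. 135.]]
300 [[ 468. -184.  300.]] [[354.  95.]]
400 [[ 454. -135.  400.]] [[364.  49.]]
500 [[439. -85. 500.]] [[375.  -2.]]
600 [[424. -36. 600.]] [[387. -61.]]
(572, 594, 3)
```

View pics/c2.png

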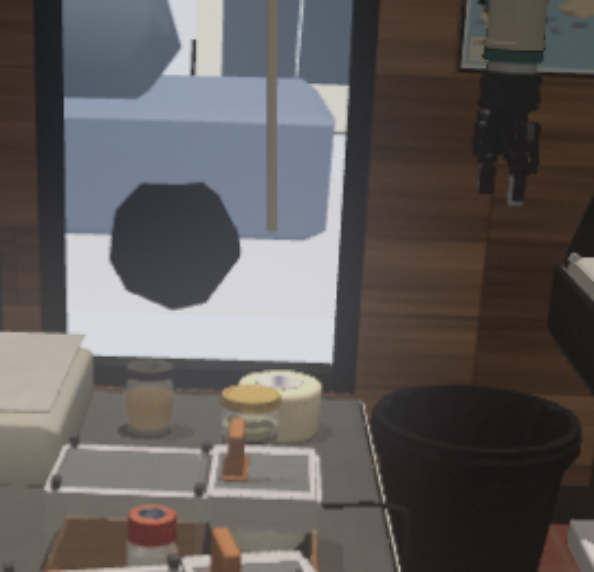

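The "pole" at top (514,253) / side (352,105) triangulates well, with a residual of 0.4 mm. It is a rod hanging at about (472,-195), with its lower end at z≈276, so it stands in the arm's way. I'll pass it on the inside with the arm retracted to a radius of about 387.

```bash
python3 -m creep '[{"hand":0.6,"travel":[-3.2,-2.4,0],"angular":[0,0,-4]},{"hand":0.6,"travel":[-6.5,-4.8,0],"angular":[0,0,-8]},{"hand":0.6,"travel":[-9.7,-7.2,0],"angular":[0,0,-12]},{"hand":0.6,"travel":[-13,-9.6,0],"angular":[0,0,-16]},{"hand":0.6,"travel":[-16.2,-12,0],"angular":[0,0,-20]},{"hand":0.6,"travel":[-19.5,-14.4,0],"angular":[0,0,-24]},{"hand":0.6,"travel":[-22.7,-16.8,0],"angular":[0,0,-28]},{"hand":0.6,"travel":[-26,-19.2,0],"angular":[0,0,-32]},{"hand":0.6,"travel":[-29.2,-21.6,0],"angular":[0,0,-36]},{"hand":0.6,"travel":[-32.5,-24,0],"angular":[0,0,-40]},{"hand":0.6,"travel":[-35.7,-26.3,0],"angular":[0,0,-44]},{"hand":0.6,"travel":[-39,-28.7,0],"angular":[0,0,-48]},{"hand":0.6,"travel":[-39,-28.7,0],"angular":[0,0,-48]}]'; python3 - <<'E'
from h import *
for c in ("side","top"):
    im=ctrl.get_image(c); cv2.imwrite(f"pics/{c}1.png",im["frame"][:,:,::-1])
s=ctrl.read_state(); print({k:np.round(s[k],3) for k in ("clock","qpos","eef_pos","tool_rot","force","width")})
r=R.from_euler("xyz",s["tool_rot"])
print("to above handle",r.inv().apply(np.array([499,221.5,208])-s["eef_pos"]).round(1), np.degrees(.21-s["tool_rot"][2]))
a=cv2.imread("pics/side1.png")[0:300,150:640]; b=cv2.imread("pics/top1.png")[150:450,200:640]
cv2.imwrite("pics/both1.png",np.vstack([a[:, :440],b]))
E
```

```text
clock: 2.0
eef_pos: [347.4, -170.7, 208.5]
tool_rot: [-3.14, -0.001, -0.456]
force: [-0.0, -0.8, -0.5]
width: 51.3
{'clock': np.float64(2.1), 'qpos': array([ 0.615,  0.268, -0.273,  2.188,  0.112,  0.697, -0.199]), 'eef_pos': array([ 345.81 , -174.871,  208.289]), 'tool_rot': array([ 3.141e+00, -1.000e-03, -4.640e-01]), 'force': array([-0.502, -0.441,  0.106]), 'width': np.float64(51.318)}
to above handle [-4.06e+01 -4.23e+02  1.00e-01] 38.6402868313589
```

View pics/both1.png

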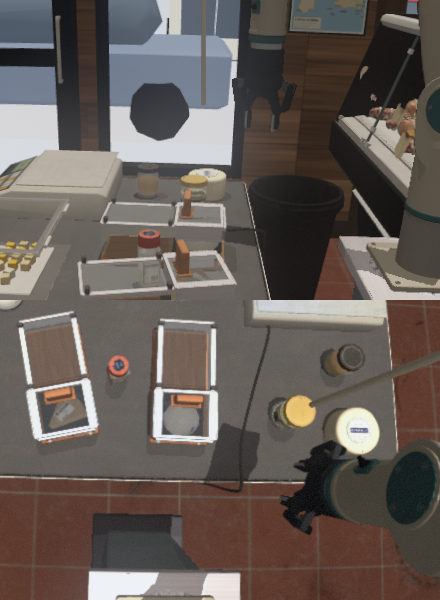

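The arm passes clear inside the rod, with a side-view gap of about 30 px (≈75 mm). I'll continue to above the handle.

```bash
python3 -m creep '[{"hand":0.6,"travel":[-0.3,-3.5,0],"angular":[0,0,-3]},{"hand":0.6,"travel":[-0.7,-7,0],"angular":[0,0,-6]},{"hand":0.6,"travel":[-1,-10.5,0],"angular":[0,0,-10]},{"hand":0.6,"travel":[-1.3,-14,0],"angular":[0,0,-13]},{"hand":0.6,"travel":[-1.7,-17.5,0],"angular":[0,0,-16]},{"hand":0.6,"travel":[-2,-21,0],"angular":[0,0,-19]},{"hand":0.6,"travel":[-2.4,-24.5,0],"angular":[0,0,-22]},{"hand":0.6,"travel":[-2.7,-28,0],"angular":[0,0,-26]},{"hand":0.6,"travel":[-3,-31.5,0],"angular":[0,0,-29]},{"hand":0.6,"travel":[-3.4,-35,0],"angular":[0,0,-32]},{"hand":0.6,"travel":[-3.7,-38.5,0],"angular":[0,0,-35]},{"hand":0.6,"travel":[-4.1,-42.3,0],"angular":[0,0,-38.6]},{"hand":0.6,"travel":[-4.1,-42.3,0],"angular":[0,0,-38.6]},{"hand":0.6,"travel":[-4.1,-42.3,0],"angular":[0,0,-38.6]}]'; python3 - <<'E'
from h import *
for c in ("side","top"):
    im=ctrl.get_image(c); cv2.imwrite(f"pics/{c}2.png",im["frame"][:,:,::-1])
    print([(np.round(d["at"],1),round(d["confidence"],2)) for d in ctrl.spot_point(c,"wedge_handle")])
    if c=="side": cv2.imwrite("pics/side2c.png",cv2.resize(im["frame"][150:350,200:420,::-1],None,fx=2.7,fy=2.7))
s=ctrl.read_state(); print({k:np.round(s[k],3) for k in ("clock","qpos","eef_pos","tool_rot","force","width")})
r=R.from_euler("xyz",s["tool_rot"])
print("to grasp",r.inv().apply(np.array([499,221.5,103])-s["eef_pos"]).round(1), np.degrees(.21-s["tool_rot"][2]))
E
```

```text
clock: 3.5
eef_pos: [499.2, 220.5, 207.5]
tool_rot: [3.14, 0.001, 0.207]
force: [-0.4, -0.2, -0.5]
width: 51.4
[(array([497.8, 226. , 118.4]), 0.88)]
[]
{'clock': np.float64(3.7), 'qpos': array([-0.136,  0.515, -0.495,  1.803,  0.306,  0.901, -0.563]), 'eef_pos': array([498.805, 219.488, 208.032]), 'tool_rot': array([3.14 , 0.   , 0.206]), 'force': array([-0.38 , -1.16 , -0.466]), 'width': np.float64(51.001)}
to grasp [  0.6  -2.1 105. ] 0.21903663142740978
```

View pics/side2c.png

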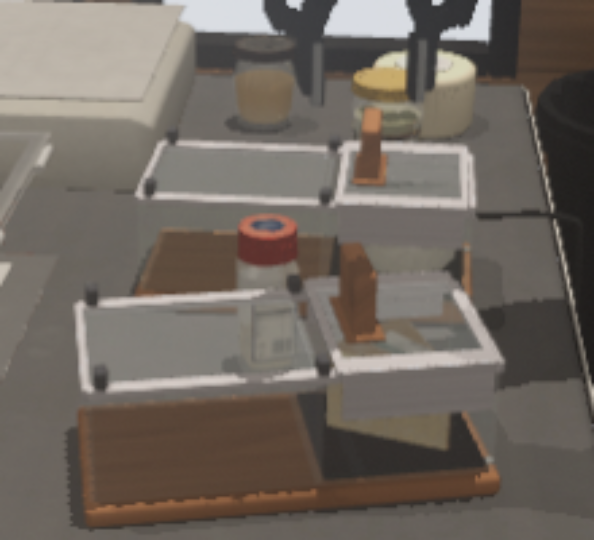

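```bash
python3 -m creep '[{"hand":0.6,"travel":[0,-0.2,2.5],"angular":[0,0,0]},{"hand":0.6,"travel":[0,-0.2,5],"angular":[0,0,0]},{"hand":0.6,"travel":[0,-0.2,7.5],"angular":[0,0,0]},{"hand":0.6,"travel":[0,-0.2,9.5],"angular":[0,0,0]},{"hand":0.6,"travel":[0,-0.2,10.5],"angular":[0,0,0]},{"hand":0.6,"travel":[0,-0.2,10.5],"angular":[0,0,0]}]'; python3 - <<'E'
from h import *
im=ctrl.get_image("side"); cv2.imwrite("pics/side3.png",cv2.resize(im["frame"][150:350,200:420,::-1],None,fx=2.7,fy=2.7))
print([(np.round(d["at"],1),round(d["confidence"],2)) for d in ctrl.spot_point("side","wedge_handle")])
s=ctrl.read_state(); print({k:np.round(s[k],3) for k in ("clock","eef_pos","force","width")})
E
```

```text
clock: 4.3
eef_pos: [497.8, 220.0, 102.1]
tool_rot: [3.139, 0.002, 0.205]
force: [-0.5, 0.2, 0.0]
width: 51.1
[(array([499.1, 225.1, 118.5]), 0.57)]
{'clock': np.float64(4.4), 'eef_pos': array([498.943, 221.214, 103.757]), 'force': array([-0.561,  0.354,  0.201]), 'width': np.float64(51.212)}
```

View pics/side3.png

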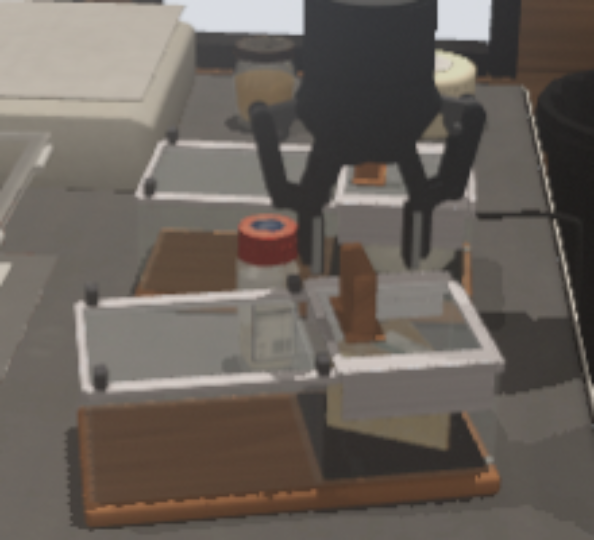

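```bash
python3 - <<'E'
from h import *
im=ctrl.get_image("side")
h=np.array([499,221.5,0]); ux=np.array([.978,.208,0]); uy=np.array([-.208,.978,0])
P=[h+uy*25*a+ux*7*b+[0,0,z] for a in(-1,1) for b in (-1,1) for z in (136,94)]+[h+ux*s*26+[0,0,z]+uy*11*t for s in(-1,1) for t in (-1,1) for z in (103,111)]
print(((project(im,P)-[200,150])*2.7).round())
for d in ctrl.regions_of("side","wedge_handle"):
    m=d["region"].astype(np.uint8); print(d["confidence"],np.array(cv2.boundingRect(m))-[200,150,0,0])
E
```

```text
[[363. 235.]
 [361. 297.]
 [340. 237.]
 [339. 299.]
 [379. 270.]
 [376. 334.]
 [355. 271.]
 [353. 335.]
 [396. 292.]
 [396. 280.]
 [403. 308.]
 [404. 296.]
 [312. 297.]
 [312. 285.]
 [318. 313.]
 [318. 301.]]
0.59 [112  90  73  65]
```

```bash
python3 - <<'E'
from h import *
S=ctrl.get_image("side"); T=ctrl.get_image("top"); s=ctrl.read_state()
print(s["eef_pos"],s["clock"], ctrl.grip_depth)
ux=np.array([.978,.208,0]); e=np.array(s["eef_pos"])
P=[e,e+26*ux,e-26*ux,[499,221.5,120]]
out=[]
for im,(x,y) in ((S,(285,200)),(T,(225,215))):
    c=cv2.resize(im["frame"][y:y+90,x:x+75,::-1],None,fx=5,fy=5,interpolation=cv2.INTER_CUBIC)
    for q,col in zip(project(im,P),((0,0,255),(0,255,0),(0,255,0),(255,0,0))): cv2.circle(c,tuple(int(v) for v in (q-[x,y]+.5)*5),3,col,-1)
    out.append(c)
cv2.imwrite("pics/ov.png",np.hstack(out))
E
```

```text
[499.05891141 221.53328935 104.04158668] 4.6 18.700000000000003
```

View pics/ov.png

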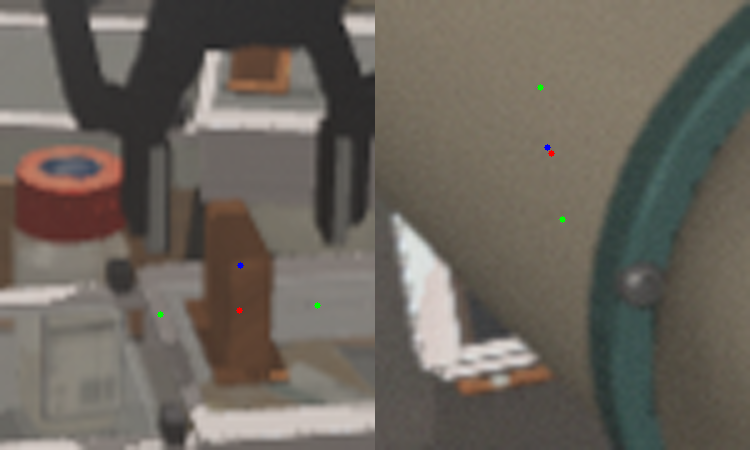

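```bash
python3 - <<'E'
from h import *
im=ctrl.get_image("side")
def pr(e,yaw,half,dz):
    e=np.array(e,float); u=np.array([np.cos(yaw),np.sin(yaw),0]); return project(im,[e+u*half+[0,0,dz],e-u*half+[0,0,dz]])
print("start (seen ~449,87 / 464,93):",*[pr([171.4,-627,208],-1.304,43+5,dz).round(0).tolist() for dz in (0,13,25)])
print("hover (seen crop 318,105 / 420,102)->",(np.array([[318,105],[420,102]])/2.7+[200,150]).round(),*[pr([499,219.5,208],.206,30,dz).round(0).tolist() for dz in (0,10,20)])
print("now",(np.array([[160,255],[335,243]])/5+[285,200]).round(),*[pr([499,221.5,104],.206,30,dz).round(0).tolist() for dz in (0,10,20)])
E
```

```text
start (seen ~449,87 / 464,93): [[448.0, 99.0], [462.0, 105.0]] [[449.0, 94.0], [463.0, 101.0]] [[449.0, 90.0], [463.0, 96.0]]
hover (seen crop 318,105 / 420,102)-> [[318. 189.]
 [356. 188.]] [[315.0, 202.0], [353.0, 201.0]] [[315.0, 196.0], [353.0, 195.0]] [[315.0, 190.0], [353.0, 188.0]]
now [[317. 251.]
 [352. 249.]] [[314.0, 263.0], [350.0, 260.0]] [[314.0, 257.0], [351.0, 255.0]] [[314.0, 251.0], [351.0, 249.0]]
```

The bar projection matches the picture. The visible fingertips are consistently about 20 mm above the nominal TCP at this opening. I'll go 6 mm lower, which is safe under both readings, and then close.

```bash
python3 -m creep '[{"hand":0.6,"travel":[0,0,0.3],"angular":[0,0,0]},{"hand":0.6,"travel":[0,0,0.6],"angular":[0,0,0]},{"hand":0.6,"travel":[0,0,0.6],"angular":[0,0,0]}]'; python3 -m creep '[{"hand":0,"travel":[0,0,0],"angular":[0,0,0]},{"hand":0,"travel":[0,0,0],"angular":[0,0,0]},{"hand":0,"travel":[0,0,0],"angular":[0,0,0]},{"hand":0,"travel":[0,0,0],"angular":[0,0,0]},{"hand":0,"travel":[0,0,0],"angular":[0,0,0]},{"hand":0,"travel":[0,0,0],"angular":[0,0,0]},{"hand":0,"travel":[0,0,0],"angular":[0,0,0]},{"hand":0,"travel":[0,0,0],"angular":[0,0,0]}]'
```

```text
clock: 4.95
eef_pos: [498.7, 221.2, 97.5]
tool_rot: [3.14, -0.001, 0.206]
force: [0.6, 0.1, -0.4]
width: 51.4
clock: 5.75
eef_pos: [500.7, 221.8, 97.7]
tool_rot: [3.14, -0.004, 0.207]
force: [5.2, 0.9, -3.4]
width: 11.9
```

Gripped: width 11.9, and eef force is small. Next I lift 18 mm.

```bash
python3 -m creep '[{"hand":0,"travel":[0,0,-0.4],"angular":[0,0,0]},{"hand":0,"travel":[0,0,-0.8],"angular":[0,0,0]},{"hand":0,"travel":[0,0,-1.2],"angular":[0,0,0]},{"hand":0,"travel":[0,0,-1.6],"angular":[0,0,0]},{"hand":0,"travel":[0,0,-1.9],"angular":[0,0,0]},{"hand":0,"travel":[0,0,-1.9],"angular":[0,0,0]}]'; python3 - <<'E'
from h import *
im=ctrl.get_image("side"); cv2.imwrite("pics/side4.png",cv2.resize(im["frame"][180:340,210:400,::-1],None,fx=3.5,fy=3.5))
s=ctrl.read_state(); print({k:np.round(s[k],3) for k in ("clock","eef_pos","tool_rot","force","width")})
r=R.from_euler("xyz",s["tool_rot"]); print("slide 0.121 along yaw .21:",r.inv().apply([121*np.cos(.21),121*np.sin(.21),0]))
E
```

```text
clock: 6.35
eef_pos: [500.9, 221.8, 117.3]
tool_rot: [3.14, -0.005, 0.207]
force: [3.0, 0.0, -3.5]
width: 12.4
{'clock': np.float64(6.4), 'eef_pos': array([500.839, 221.803, 117.052]), 'tool_rot': array([ 3.14 , -0.005,  0.207]), 'force': array([ 3.046e+00,  2.000e-03, -3.132e+00]), 'width': np.float64(12.578)}
slide 0.121 along yaw .21: [120.99773151  -0.41503085   0.61377427]
```

View pics/side4.png

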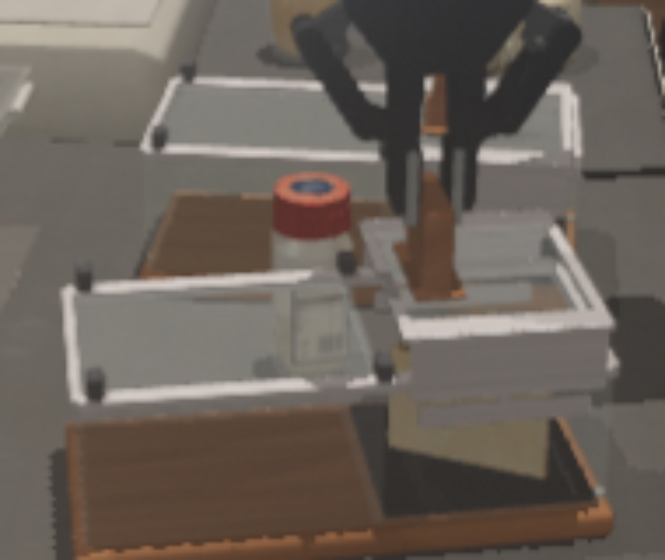

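The cover is up: its front edge is at (505,325) and clear above the near bump at (383,365). Next comes the slide to the rear.

```bash
python3 -m creep '[{"hand":0,"travel":[1,0,0],"angular":[0,0,0]},{"hand":0,"travel":[2,0,0],"angular":[0,0,0]},{"hand":0,"travel":[3,0,0],"angular":[0,0,0]},{"hand":0,"travel":[4,0,0],"angular":[0,0,0]},{"hand":0,"travel":[4,0,0],"angular":[0,0,0]}]'
```

```text
clock: 6.9
eef_pos: [542.0, 230.9, 117.1]
tool_rot: [-3.142, -0.007, 0.206]
force: [0.3, 1.6, -3.3]
width: 12.0
```

```bash
python3 -m creep '[{"hand":0,"travel":[1,0,0],"angular":[0,0,0]},{"hand":0,"travel":[2,0,0],"angular":[0,0,0]},{"hand":0,"travel":[3,0,0],"angular":[0,0,0]},{"hand":0,"travel":[4,0,0],"angular":[0,0,0]},{"hand":0,"travel":[5,0,0],"angular":[0,0,0]},{"hand":0,"travel":[6,0,0],"angular":[0,0,0]},{"hand":0,"travel":[7,0,0],"angular":[0,0,0]},{"hand":0,"travel":[7.5,0,0],"angular":[0,0,0]},{"hand":0,"travel":[7.8,0,0],"angular":[0,0,0]},{"hand":0,"travel":[7.8,0,0],"angular":[0,0,0]}]'
```

```text
clock: 7.9
eef_pos: [619.0, 247.7, 117.8]
tool_rot: [-3.14, -0.008, 0.206]
force: [0.1, 4.5, -3.8]
width: 12.7
```

```bash
python3 -m creep '[{"hand":0,"travel":[0.2,0,0],"angular":[0,0,0]},{"hand":0,"travel":[0.4,0,0],"angular":[0,0,0]},{"hand":0,"travel":[0.5,0,0],"angular":[0,0,0]},{"hand":0,"travel":[0.5,0,0],"angular":[0,0,0]}]'
```

```text
clock: 8.3
eef_pos: [623.1, 248.7, 117.6]
tool_rot: [-3.141, -0.007, 0.206]
force: [-3.2, 4.0, -3.7]
width: 12.2
```

It is at the rear stop: about 125 mm of travel, with a small reaction of −3 N. Now I set it down.

```bash
python3 -m creep '[{"hand":0,"travel":[0,0,0.4],"angular":[0,0,0]},{"hand":0,"travel":[0,0,0.8],"angular":[0,0,0]},{"hand":0,"travel":[0,0,1.2],"angular":[0,0,0]},{"hand":0,"travel":[0,0,1.6],"angular":[0,0,0]},{"hand":0,"travel":[0,0,1.9],"angular":[0,0,0]},{"hand":0,"travel":[0,0,2.0],"angular":[0,0,0]},{"hand":0,"travel":[0,0,2.0],"angular":[0,0,0]}]'; python3 - <<'E'
from h import *
im=ctrl.get_image("side"); cv2.imwrite("pics/side5.png",cv2.resize(im["frame"][180:340,210:400,::-1],None,fx=3.5,fy=3.5))
s=ctrl.read_state(); print({k:np.round(s[k],3) for k in ("clock","eef_pos","tool_rot","force","width")})
E
```

```text
clock: 9.0
eef_pos: [623.2, 248.7, 97.8]
tool_rot: [-3.141, -0.007, 0.206]
force: [-4.3, 2.5, -0.2]
width: 12.1
{'clock': np.float64(9.05), 'eef_pos': array([623.165, 248.736,  97.832]), 'tool_rot': array([-3.141, -0.007,  0.206]), 'force': array([-4.466,  3.129,  0.471]), 'width': np.float64(12.616)}
```

View pics/side5.png

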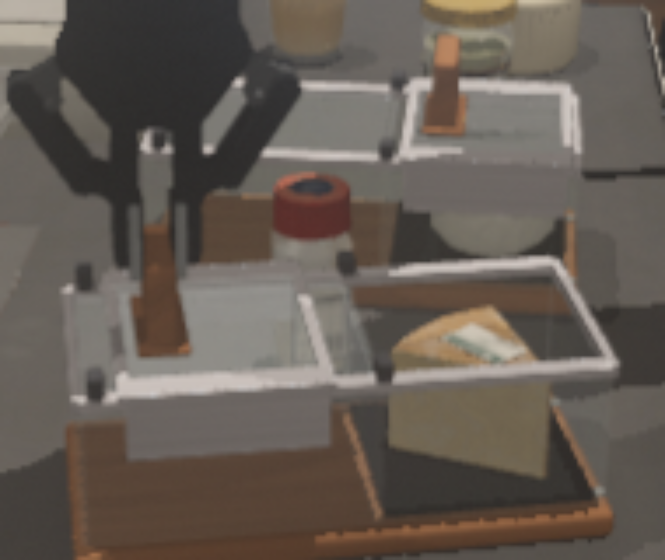

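The cover sits behind the bumps, with its front edge at about (325,380) and the near bump at (383,368). The wedge is uncovered. Now I release and rise.

```bash
python3 -m creep '[{"hand":0.5,"travel":[0,0,0],"angular":[0,0,0]},{"hand":0.5,"travel":[0,0,0],"angular":[0,0,0]},{"hand":0.5,"travel":[0,0,0],"angular":[0,0,0]},{"hand":0.5,"travel":[0,0,0],"angular":[0,0,0]},{"hand":0.5,"travel":[0,0,0],"angular":[0,0,0]},{"hand":0.5,"travel":[0,0,0],"angular":[0,0,0]}]'; python3 -m creep '[{"hand":0.5,"travel":[0,0,-1.5],"angular":[0,0,0]},{"hand":0.5,"travel":[0,0,-4],"angular":[0,0,0]},{"hand":0.5,"travel":[0,0,-7],"angular":[0,0,0]},{"hand":0.5,"travel":[0,0,-10],"angular":[0,0,0]},{"hand":0.5,"travel":[0,0,-13],"angular":[0,0,0]},{"hand":0.5,"travel":[0,0,-13],"angular":[0,0,0]},{"hand":0.5,"travel":[0,0,-13],"angular":[0,0,0]}]'; python3 - <<'E'
from h import *
im=ctrl.get_image("side"); cv2.imwrite("pics/side6.png",cv2.resize(im["frame"][150:350,200:420,::-1],None,fx=2.7,fy=2.7))
for t in ("wedge_handle","ball_handle"): print(t,[(np.round(d["at"],1),round(d["confidence"],2)) for d in ctrl.spot_point("side",t)])
s=ctrl.read_state(); print({k:np.round(s[k],3) for k in ("clock","eef_pos","force","width")})
E
```

```text
clock: 9.65
eef_pos: [623.4, 248.6, 97.9]
tool_rot: [-3.141, -0.007, 0.206]
force: [-0.3, 0.4, -0.1]
width: 43.1
clock: 10.35
eef_pos: [622.9, 248.6, 229.7]
tool_rot: [-3.14, -0.01, 0.206]
force: [-0.1, -0.6, -0.6]
width: 42.9
wedge_handle [(array([621.6, 252.5, 115.2]), 0.9)]
ball_handle [(array([493.3, -25.6, 118.2]), 0.66)]
{'clock': np.float64(10.5), 'eef_pos': array([621.825, 247.79 , 226.943]), 'force': array([-0.104,  0.538, -0.064]), 'width': np.float64(42.521)}
```

View pics/side6.png

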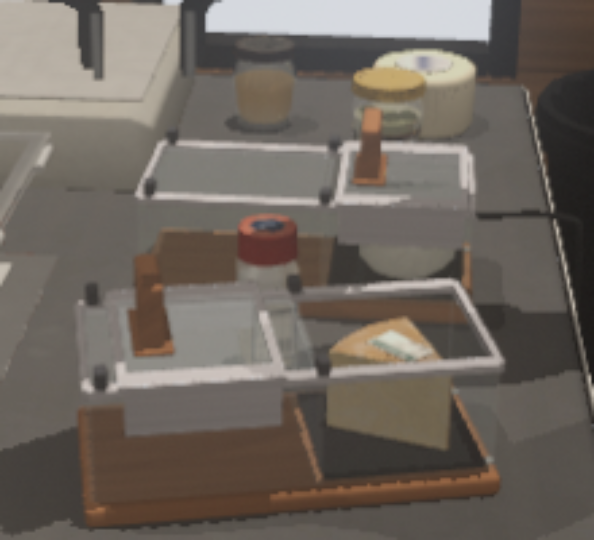

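```bash
python3 -c "
from cell import ctrl
print(ctrl.finish_job())"
```

```text
the job is handed in; nothing more can be done
None
```

The wedge keeper (the left one) is open, and the job was handed in at about 10.5 s of the 32 s allowed. I swung the arm inside a rod hanging at about (472, −195) and took the cover by its bar handle. I lifted it 19 mm over the bumps, slid it 125 mm to the rear stop, lowered it behind the bumps and let go. The arm then rose clear.

**Last checks:**
- **Cover travel:** the last side picture shows the cover down behind the bumps with the wedge uncovered. The detector puts the handle about 127 mm behind where it was, which agrees with the arm's 125 mm within its error.
- **Release:** the gripper is open, about 130 mm above where it let go, and the tool force is near zero.
- **Other keeper:** the ball keeper's cover is still shut, and its handle is where it was within about 4 mm.

**What disagreed:** in the pictures the open fingertips looked 20–30 mm higher than the reported tool point. I could not explain it, so I gripped about 3 mm lower than the nominal grip height. The grip held throughout.

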